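Turn the modelling wheel to the easel and set its brake

TASK

The plaster bird on the modelling wheel must face the easel: push gently with a fingertip on a spoke of the wheel until the bird's beak points at the middle of the canvas, then push the brake lever on the wheel's foot clockwise (seen from above) all the way to its stop. Do not grip or lift anything, do not touch the bird itself, leave everything else on the table where it stands, and finish clear of it all.

Things in the scene. Friction and masses are not known exactly. Their poses are not given: they have to be found in the camera images.
- wheel: Modelling wheel head: dark steel disc, 170 mm wide, top 75 mm above the table. Origin on its vertical axis, 59 mm above the table. Four 12 mm steel spokes along its own +x, +y, -x, -y rise outwards: centreline 70 mm up at the rim, 79 mm at 120 mm from the axis, 84 mm at the 18 mm black end ball (at 140 mm). Turns without limit either way; friction (1.2 N at a spoke) stops it where left.
- bird: Sitting plaster bird, 126 mm long, 42 mm wide, 52 mm tall, 220 g, standing loose in the centre of the wheel, riding round with it by friction. Origin at the centre of its round underside, 75 mm above the table. Its own +x points along the beak (tip 68 mm from the origin, 37 mm above the underside), -x to the tail, z up. It stands at some angle to the spokes.
- canvas_mid (a point): Centre of the front face of the white canvas on the small wooden table easel, 125 mm above the table. The canvas is 240 mm wide and 180 mm tall and faces roughly towards the wheel; the easel is fixed, to the left of the wheel.
- base: Fixed iron foot under the wheel, 140 mm across, 14 mm thick. Origin on the wheel's axis at table height, z up, x roughly the robot's x. A flat arm, 50 mm wide and 12 mm thick, reaches 215 mm from the axis along its own -y (roughly the robot's right) and carries the brake post. Otherwise the space under the spokes is free.
- brake (a joint): Brake lever's angle (rad), growing clockwise seen from above. At 0 (off) it points along the foot's -y, straight out from the wheel; at 1.2 (on, its stop) it has swung 1.2 rad towards the foot's -x, towards the robot. Starts between 0 and 0.3. Friction (about 1.2 N at 68 mm from the pivot) keeps it where left. The simulated brake does not hold the wheel: do not bump it afterwards.
- brake_pivot (a point): Point on the brake lever's vertical pivot, at the lever's mid height, 71 mm above the table, 185 mm from the wheel's axis along the foot's -y.
- brake_tip (a point): Centre of the 20 mm black ball at the lever's free end, 90 mm from the pivot, 71 mm above the table. The lever is a level steel rod 12 mm thick with nothing under it but table and, near the pivot, the foot's arm.
- jar: Bystander, loose: squat grey paint jar, 60 mm wide, 65 mm tall. Origin at its underside.
- pot: Bystander, loose: open white water pot, 66 mm wide, 75 mm tall. Origin at its underside.
- flask: Bystander, loose: paint bottle, 60 mm wide, 150 mm tall. Origin at its underside.
- brush: Bystander, loose: paint brush lying on the table, 190 mm long. Origin at its underside.
- eraser: Bystander, loose: white eraser block, 50 x 24 x 14 mm, lying between wheel and brake. Origin at its underside.
- knife: Bystander, loose: palette knife lying on the table, 200 mm long. Origin at its underside.
There are look-alikes about, which are no part of the job. Of the things that look like the bird, the middle-sized one is meant.

How it is judged:
By the outcome, as a careful person would: the job done as asked, in the order asked, and still so for the second after the job is handed in, with the robot touching nothing.
It also fails if it takes over 69 s, if anything falls off the work surface, if the arm or the gripper's body presses on something with over 40 N, if the wrist force passes 120 N, or if a joint passes its speed limit or range.

ROBOT

A 6-joint arm with a two-finger parallel gripper is mounted at the origin on the work surface. World frame = base frame: x ahead of the robot, y to its left, z up, the work surface at z = 0. Lengths are in m, angles in rad, forces in N, time in s.
With the tool pointing down it reaches from about 0.275 to 0.75 m from the base axis. Payload 10.2 kg.
Tool frame: the origin (TCP) lies midway between the tips of the shut fingers; the grasp point (between the pads) lies 19 mm behind it (env.grasp_offset is the distance from the TCP to the grasp point, in m); z points along the fingers, y is the line along which they close (so a half turn about z gives the same grasp; the last joint's range is limited). The gripper opens to 85 mm and grips with 20 to 120 N. Pads are 22 mm wide; open, the fingers measure 114 mm over their backs; the gripper's body (76 mm by 85 mm) begins 54 mm behind the grasp point. The pads swing forward as they close: fully open they stand 13 mm farther back than shut.
Start: joints at [1.123, 0.313, 1.498, -0, 1.331, -0.223], TCP at [0.117, 0.512, 0.231] pointing down, gripper open.
Joint ranges: [-2.94, 2.94], [-0.97, 2.17], [0.19, 2.56], [-1.23, 4.37], [0.02, 3.11], [-2.88, 2.88]. Speed limits (rad/s): [2.39, 2.39, 3.01, 3.14, 3.14, 3.14].

INTERFACE

Orientations are given as a unit quaternion [w, x, y, z].
In Python, from station import readout, read_camera, env gives the robot as it stands.
- The arm moves only by the shell command python3 -m inch 'ROWS' [FORCE]. ROWS is JSON, a list of rows, each a list of 3 entries, a list of its own where there are three numbers: the turn, a rotation vector about the tool's x, y, z in rad, then the shift along the tool's x, y, z in m, then the gripper command: -1 is shut, 1 is fully open, values between are in proportion. A call has 1 to 20 rows; each row shifts and turns the commanded pose from where the row before left it, along the tool's axes as they then stand; what a row does not reach is not made up. A row lasts 1/10 s, in which the tool goes at most 50 mm and 8.59 degrees, less where a joint would pass 70% of its speed; a pose out of reach is approached as far as the arm can. A call is refused whole if a number of a shift passes 0.05 or a number of a turn 0.15, either way. A call with a gripper value outside its range is refused whole. The fingers move at their own pace and stop on an object; FORCE is the grip in N (left out, the last holds). Time passes only in rows, so rows that do not move let the fingers close. It gives the time, the measured TCP pose, the force, the opening and the grip force at its end, in the units of the state.
- readout.sense(): the state, without advancing time (a new reading comes with each control period).
- read_camera(name): name is "scene" or "side" or "wrist"; returns a dict with "frame" (420x560x3 uint8, red, green, blue), "depth" (420x560 float32, m along the optical axis (not along the pixel's ray), 0 where there is no reading), "vertical_fov" (degrees; the focal length in pixels is half the picture's height over the tangent of half this angle, whatever the lens; pixels are square), "cx", "cy" (the principal point, pixels), "view" (4x4, takes a point from world to camera coordinates); the wrist camera has in their place "mount" (4x4, takes a point from camera to tool coordinates, whose origin is the TCP and whose axes are the flange's). Camera axes: x right, y down, z forward; pixel columns grow to the right and rows downward; lengths in m; the calibration is good to about 2 mm. The wrist camera is an equidistant fisheye: a pixel r from the principal point sees the ray r / f radians off the axis. A picture is of the moment at which its call begins: read the wrist's pose just before it.
- env.sign_off(): hands the job in; it is judged then, once.
The state is a dict: "time": time; "joint_positions": joint angles; "joint_vel": joint speeds; "joint_efforts": joint torques, N m; "eef_pos": TCP position; "eef_rot": TCP orientation; "force": force on the tool from outside, world axes, zero at the start; "ft_torque": the same for the moment, N m; "width": opening from 0.0 (shut) to 1.0 (fully open); "grasp_force": force on a finger pad.
Only numpy, scipy, OpenCV 4.12 (cv2) and the standard library are available. Lean on these libraries where they do the work, as an engineer would, in place of code of your own. Each camera call takes 0.05 s, during which the arm holds its last target. There are 200 camera calls.

## Working session

There is one attempt and no reset: what is moved stays moved. The work goes in short steps, Python scripts to look and compute and a shell command to move; the robot and the scene stay as the last step left them, time stands still between calls to the robot, and variables do not carry over. Pictures are saved under pics/ and viewed, at most 10 in all, crops included, and the job is handed in when it is done.

```bash
mkdir -p pics; ls; cat > h.py <<'E'
import numpy as np, cv2
from station import readout, read_camera, env
def snap(n,tag):
    c=read_camera(n); np.savez(f'pics/{tag}.npz',**{k:np.array(v) for k,v in c.items()})
    cv2.imwrite(f'pics/{tag}.png',c['frame'][...,::-1]); return c
def load(tag): return dict(np.load(f'pics/{tag}.npz'))
def foc(c): return c['frame'].shape[0]/2/np.tan(np.radians(float(c['vertical_fov']))/2)
def cloud(c):
    f=foc(c);h,w=c['depth'].shape;v,u=np.mgrid[:h,:w];d=c['depth']
    p=np.stack([(u-c['cx'])/f*d,(v-c['cy'])/f*d,d,np.ones_like(d)],-1)
    return (p@np.linalg.inv(c['view']).T)[...,:3]
def atz(c,u,v,z):
    f=foc(c);M=np.linalg.inv(c['view']);r=M[:3,:3]@np.array([(u-c['cx'])/f,(v-c['cy'])/f,1]);o=M[:3,3]
    return o+r*(z-o[2])/r[2]
E
python3 - <<'E'
from h import *
for n in('scene','side'):
    c=snap(n,n+'0'); print(n,foc(c),np.linalg.inv(c['view'])[:3,3])
print(readout.sense())
a=cv2.imread('pics/scene0.png');b=cv2.imread('pics/side0.png')
E
```

```text
pics
scene 445.1801140446066 [ 0.90776077 -0.47170332  0.98619656]
side 494.0461551427974 [0.34096988 1.11804606 1.19178341]
{'time': 0.1, 'joint_positions': array([ 1.12259757e+00,  3.13395557e-01,  1.49831525e+00, -3.82017244e-05,
        1.33100634e+00, -2.23373356e-01]), 'joint_vel': array([-0.00109558, -0.0006998 , -0.00263488,  0.00014235,  0.00039935,
        0.00125214]), 'joint_efforts': array([ 2.36084052e-03, -4.12894428e+01, -2.60144860e+01, -1.45451913e-04,
        2.94832047e-03, -2.50543927e-06]), 'eef_pos': array([0.11695314, 0.51158586, 0.2308088 ]), 'eef_rot': array([-1.67751282e-04,  1.12171563e-01,  9.93688696e-01, -5.36959921e-04]), 'force': array([ 0.86486399, -0.11200972, -0.84400126]), 'ft_torque': array([-0.02076974, -0.01936469, -0.01821277]), 'grasp_force': 0.0, 'width': 1.0025679773511673}
```

View pics/scene0.png

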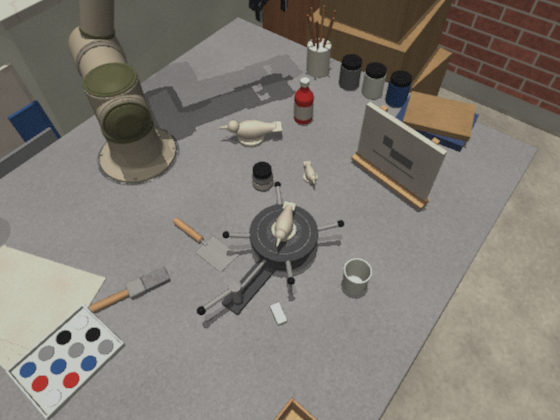

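View pics/side0.png

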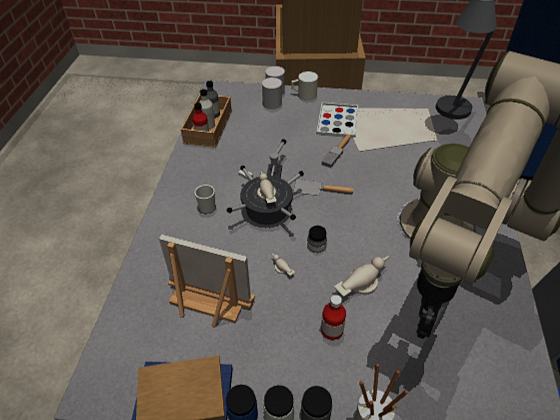

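Scene: wheel at about (284,232) with the medium bird on it, brake lever ball at (201,311) and foot arm below it. The canvas is at (400,150), eraser (279,313), jar (262,176), pot (357,277). The side view shows the back of the easel (205,275) and the wheel at (267,195). I'll enlarge both.

```bash
python3 - <<'E'
from h import *
a=cv2.imread('pics/scene0.png');b=cv2.imread('pics/side0.png')
A=cv2.resize(a[170:330,190:390],None,fx=4,fy=3.75,interpolation=cv2.INTER_CUBIC)
A=cv2.resize(a[175:325,190:390],None,fx=4,fy=4,interpolation=cv2.INTER_CUBIC);cv2.imwrite('pics/A.png',A)
B=cv2.resize(b[135:235,190:330],None,fx=5.7,fy=5.7,interpolation=cv2.INTER_CUBIC);cv2.imwrite('pics/B.png',B)
C=cv2.resize(a[95:215,340:460],None,fx=5,fy=5,interpolation=cv2.INTER_CUBIC);cv2.imwrite('pics/C.png',C)
E
```

```text
(no output)
```

View pics/A.png

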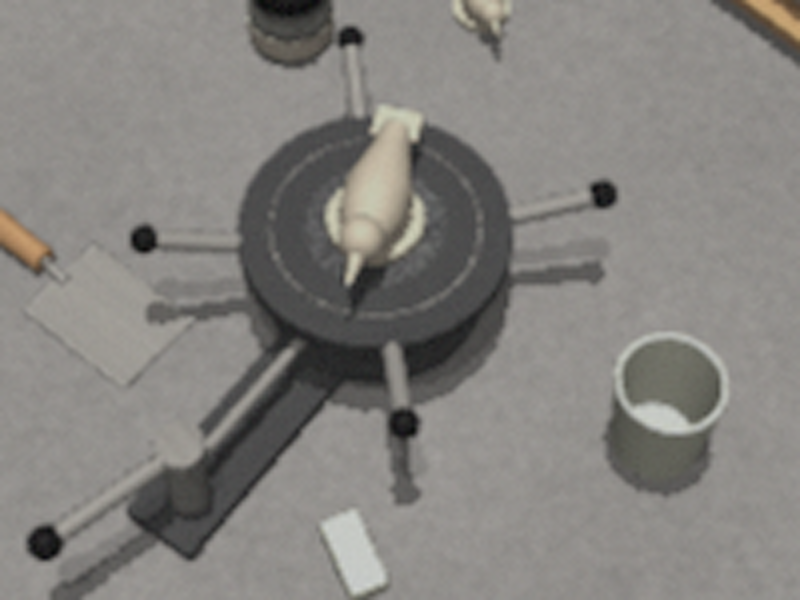

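View pics/B.png

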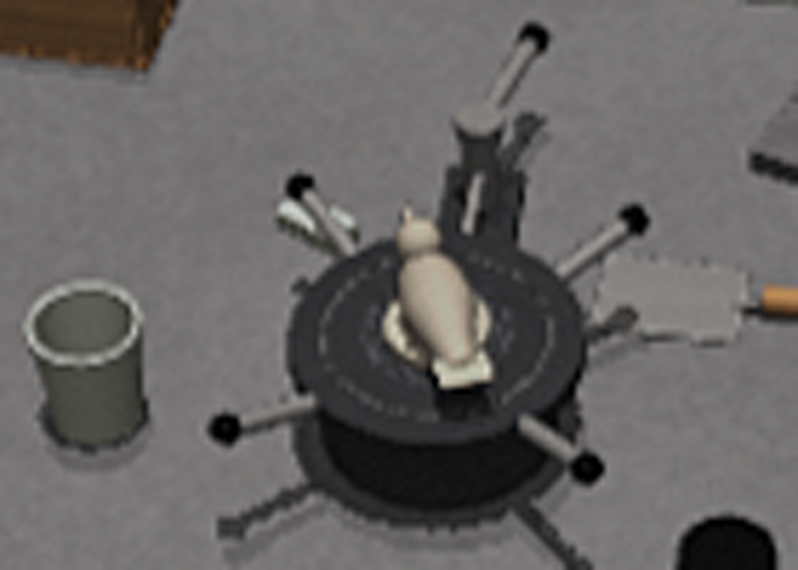

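View pics/C.png

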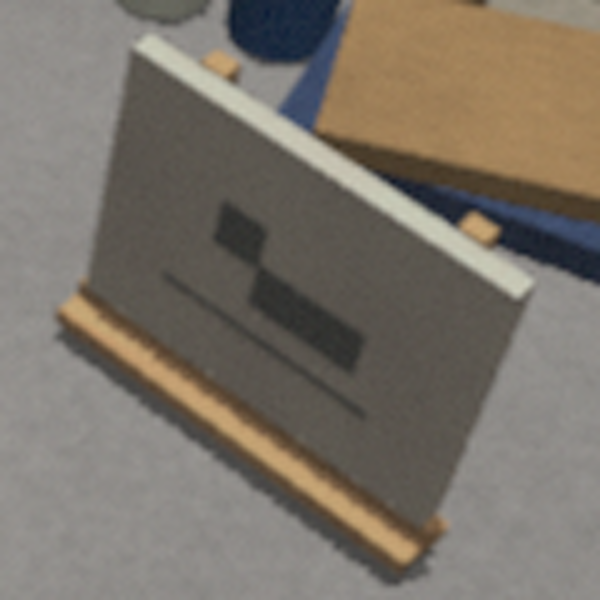

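Crop A: spoke balls at (350,37), (603,193), (404,423), (144,239); beak tip (352,282), tail (398,122); brake tip (45,541), post (183,450). Crop B: spoke balls at (300,186), (634,219), (225,428), (587,467); beak (406,212); brake tip (537,38). Crop C: front-face corners TL (135,48) and TR (522,298), lower edge along the ledge.

```bash
python3 - <<'E'
from h import *
np.set_printoptions(precision=4,suppress=True)
s=load('scene0');d=load('side0')
A=lambda x,y,z:atz(s,190+x/4,175+y/4,z)
B=lambda x,y,z:atz(d,190+x/5.7,135+y/5.7,z)
sa=np.array([A(*p,.084) for p in[(350,37),(603,193),(404,423),(144,239)]])
sb=np.array([B(*p,.084) for p in[(587,467),(225,428),(300,186),(634,219)]])
print(sa,'\n',sb)
for q in(sa,sb):
    c=q.mean(0);print('axis',c,'r',np.linalg.norm(q-c,axis=1)[:],'ang',np.degrees(np.arctan2(*(q-c)[:,1::-1].T)))
print('tip',A(45,541,.071),B(537,38,.071),'post',A(183,437,.085),B(480,120,.085))
print('beak',A(352,282,.112),B(406,212,.112))
P=cloud(s);D=cloud(d)
print('tail s',P[175+122//4,190+398//4],'side',D[135+375//6,190+int(460/5.7)])
for x,y in[(350,37),(603,193),(404,423),(144,239)]: print(P[175+y//4,190+x//4])
# canvas plane
m=np.zeros((420,560),np.uint8)
cv2.fillPoly(m,[np.array([(340+x/5,95+y/5) for x,y in[(145,75),(505,305),(425,500),(100,280)]]).astype(int)],1)
q=P[(m>0)&(s['depth']>0)];c=q.mean(0);n=np.linalg.svd(q-c)[2][2];print('n',n,'c',c,'res',np.std((q-c)@n))
M=np.linalg.inv(s['view']);o=M[:3,3];f=foc(s)
for x,y in[(135,48),(522,298),(428,528),(88,288)]:
    u,v=340+x/5,95+y/5;r=M[:3,:3]@np.array([(u-s['cx'])/f,(v-s['cy'])/f,1]);print(o+r*((c-o)@n)/(r@n))
# objects heights map: bird points on wheel
ax=(sa.mean(0)+sb.mean(0))/2
for nm,C in(('s',P),('d',D)):
    k=(np.hypot(C[...,0]-ax[0],C[...,1]-ax[1])<.083)&(C[...,2]>.085)&(C[...,2]<.14)
    q=C[k][:,:2];w=np.linalg.svd(q-q.mean(0))[2][0];print(nm,k.sum(),q.mean(0),np.degrees(np.arctan2(w[1],w[0])))
E
```

```text
[[ 0.4505  0.105   0.084 ]
 [ 0.6488  0.1012  0.084 ]
 [ 0.645  -0.0974  0.084 ]
 [ 0.4474 -0.094   0.084 ]] 
 [[ 0.4512  0.1105  0.084 ]
 [ 0.6488  0.1072  0.084 ]
 [ 0.6454 -0.0907  0.084 ]
 [ 0.4472 -0.0866  0.084 ]]
axis [0.5479 0.0037 0.084 ] r [0.1405 0.1403 0.1402 0.1402] ang [ 133.8842   44.0305  -46.1698 -135.8244]
axis [0.5481 0.0101 0.084 ] r [0.1396 0.1399 0.1401 0.1398] ang [ 134.0078   43.9662  -46.0214 -136.2264]
tip [ 0.5279 -0.2683  0.071 ] [ 0.5269 -0.2605  0.071 ] post [ 0.5525 -0.1796  0.085 ] [ 0.5485 -0.1616  0.085 ]
beak [ 0.5761 -0.0554  0.112 ] [ 0.5736 -0.0459  0.112 ]
tail s [0.5259 0.0539 0.1094] side [0.5287 0.0607 0.1102]
[0.4512 0.102  0.0885]
[0.648  0.0983 0.0877]
[ 0.6463 -0.0993  0.0921]
[ 0.4507 -0.0963  0.0933]
n [-0.1783 -0.984   0.0009] c [0.6615 0.3478 0.132 ] res 0.0015253617943750805
[0.5388 0.3701 0.2144]
[0.7734 0.3276 0.2152]
[0.7754 0.3271 0.0391]
[0.5388 0.3699 0.0356]
s 545 [0.5465 0.0054] -65.51563546757308
d 300 [0.5464 0.0233] 114.53171348293607
```

```bash
python3 -m inch '[[[0,0,0],[-0.03,-0.0243,0],-1],[[0,0,0],[-0.03,-0.0243,0],-1],[[0,0,0],[-0.03,-0.0243,0],-1],[[0,0,0],[-0.03,-0.0243,0],-1],[[0,0,0],[-0.03,-0.0243,0],-1],[[0,0,0],[-0.03,-0.0243,0],-1],[[0,0,0],[-0.03,-0.0243,0],-1],[[0,0,0],[-0.03,-0.0243,0],-1],[[0,0,0],[-0.03,-0.0243,0],-1],[[0,0,0],[-0.03,-0.0243,0],-1],[[0,0,0],[-0.03,-0.0243,0],-1],[[0,0,0],[-0.03,-0.0243,0],-1],[[0,0,0],[-0.03,-0.0243,0],-1],[[0,0,0],[-0.03,-0.0243,0],-1],[[0,0,0],[-0.03,-0.0243,0],-1],[[0,0,0],[-0.03,-0.0243,0],-1],[[0,0,0],[-0.03,-0.0243,0],-1],[[0,0,0],[-0.03,-0.0243,0],-1],[[0,0,0],[-0.03,-0.0243,0],-1],[[0,0,0],[-0.03,-0.0243,0],-1]]' 20
python3 -m inch '[[[0,0,0.146],[0,0,0],-1],[[0,0,0.146],[0,0,0],-1],[[0,0,0.146],[0,0,0],-1],[[0,0,0.146],[0,0,0],-1],[[0,0,0.146],[0,0,0],-1],[[0,0,0.146],[0,0,0],-1],[[0,0,0.146],[0,0,0],-1],[[0,0,0.146],[0,0,0],-1],[[0,0,0.146],[0,0,0],-1],[[0,0,0.146],[0,0,0],-1],[[0,0,0.146],[0,0,0],-1],[[0,0,0.146],[0,0,0],-1],[[0,0,0.146],[0,0,0],-1],[[0,0,0.146],[0,0,0],-1],[[0,0,0.146],[0,0,0],-1],[[0,0,0.146],[0,0,0],-1],[[0,0,0.146],[0,0,0],-1],[[0,0,0],[0,0,0],-1]]'
cat >> h.py <<'E'
AX=np.array([.548,.006])
def state():
    t=readout.sense();w,x,y,z=t['eef_rot']
    yaw=np.degrees(np.arctan2(2*(x*y+w*z),1-2*(y*y+z*z)));p=t['eef_pos'];q=p[:2]-AX
    print('t %.1f'%t['time'],'p',p.round(4),'yawx %.2f'%yaw,'r %.4f phi %.2f'%(np.hypot(*q),np.degrees(np.arctan2(q[1],q[0]))),'F',t['force'].round(1),'j',t['joint_positions'].round(2),'w %.2f'%t['width'])
    return p[:2],np.radians(yaw)
def totool(x,y):
    p,a=state();d=np.array([x,y])-p;print('tool shift',(d@[np.cos(a),np.sin(a)]).round(4),(d@[np.sin(a),-np.cos(a)]).round(4))
E
python3 - <<'E'
from h import *
totool(.5953,-.0955)
s=load('scene0');P=cloud(s)
for n,u,v in(('pot rim',357,263),('jar top',262,170),('eraser',279,313)): print(n,P[v,u])
E
```

```text
time: 2.1
eef_pos: [0.5942, -0.097, 0.2309]
eef_rot: [-0.0, 0.112, 0.994, 0.0]
force: [-0.1, -0.0, 0.0]
width: 0.003
grasp_force: 0.0
time: 3.9
eef_pos: [0.5935, -0.0957, 0.2309]
eef_rot: [-0.0, 0.977, 0.215, -0.0]
force: [-0.1, -0.4, -0.4]
width: -0.001
grasp_force: 0.0
t 3.9 p [ 0.5935 -0.0957  0.2309] yawx 24.84 r 0.1114 phi -65.90 F [-0.1 -0.4 -0.4] j [-0.35  0.48  1.25  0.    1.41  0.78] w -0.00
tool shift 0.0017 0.0006
pot rim [0.73329673 0.04669047 0.05548977]
jar top [0.37656277 0.13113629 0.06517767]
eraser [ 0.65192955 -0.15148564  0.01440195]
```

```bash
python3 -m inch '[[[0,0,0],[0.002,0.0006,0.025],-1],[[0,0,0],[0,0,0.025],-1],[[0,0,0],[0,0,0.025],-1],[[0,0,0],[0,0,0.025],-1],[[0,0,0],[0,0,0.025],-1],[[0,0,0],[0,0,0.025],-1],[[0,0,0],[0,0,0.019],-1],[[0,0,0],[0,0,0],-1]]'
python3 -m inch '[[[0,0,-0.03],[0.0034,0,0],-1],[[0,0,-0.03],[0.0034,0,0],-1],[[0,0,-0.03],[0.0034,0,0],-1],[[0,0,-0.03],[0.0034,0,0],-1],[[0,0,-0.03],[0.0034,0,0],-1],[[0,0,-0.03],[0.0034,0,0],-1],[[0,0,-0.03],[0.0034,0,0],-1],[[0,0,-0.03],[0.0034,0,0],-1],[[0,0,-0.03],[0.0034,0,0],-1],[[0,0,-0.03],[0.0034,0,0],-1],[[0,0,-0.03],[0.0034,0,0],-1],[[0,0,-0.03],[0.0034,0,0],-1],[[0,0,0],[0,0,0],-1]]'
python3 - <<'E'
from h import *
state();snap('scene','s1')
E
```

```text
time: 4.7
eef_pos: [0.5942, -0.0949, 0.0596]
eef_rot: [-0.001, 0.976, 0.217, -0.002]
force: [-0.0, 0.0, 0.4]
width: 0.003
grasp_force: 0.0
time: 6.0
eef_pos: [0.6295, -0.0721, 0.0623]
eef_rot: [0.0, 0.922, 0.388, 0.0]
force: [0.2, 0.9, 0.6]
width: -0.003
grasp_force: 0.0
t 6.0 p [ 0.6295 -0.0721  0.0623] yawx 45.63 r 0.1129 phi -43.77 F [0.2 0.9 0.6] j [-0.3   0.71  1.33  0.    1.1   0.48] w -0.00
```

View pics/s1.png

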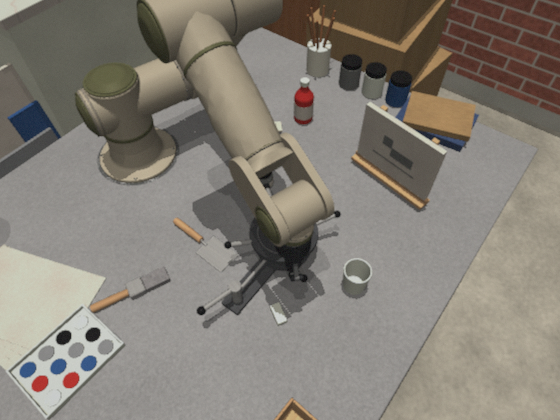

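The finger pushes the spoke as planned: balls are now at (337,214) and (303,278), and everything else is undisturbed. I'll continue the arc.

```bash
python3 -m inch '[[[0,0,-0.03],[0.0034,0,0],-1],[[0,0,-0.05],[0.0056,0,0],-1],[[0,0,-0.05],[0.0056,0,0],-1],[[0,0,-0.05],[0.0056,0,0],-1],[[0,0,-0.05],[0.0056,0,0],-1],[[0,0,-0.05],[0.0056,0,0],-1],[[0,0,-0.05],[0.0056,0,0],-1],[[0,0,-0.05],[0.0056,0,0],-1],[[0,0,-0.05],[0.0056,0,0],-1],[[0,0,-0.05],[0.0056,0,0],-1],[[0,0,-0.05],[0.0056,0,0],-1],[[0,0,-0.05],[0.0056,0,0],-1],[[0,0,-0.05],[0.0056,0,0],-1],[[0,0,-0.05],[0.0056,0,0],-1],[[0,0,-0.05],[0.0056,0,0],-1],[[0,0,-0.05],[0.0056,0,0],-1],[[0,0,-0.05],[0.0056,0,0],-1],[[0,0,-0.03],[0.0034,0,0],-1],[[0,0,-0.02],[0.0023,0,0],-1],[[0,0,0],[0,0,0],-1]]'
python3 - <<'E'
from h import *
state();c=snap('scene','s2');d=snap('side','d2')
E
```

```text
time: 8.05
eef_pos: [0.6629, 0.0171, 0.0623]
eef_rot: [0.0, 0.669, 0.743, 0.0]
force: [0.4, -0.7, -0.0]
width: -0.0
grasp_force: 0.0
t 8.1 p [0.6629 0.0171 0.0623] yawx 95.99 r 0.1154 phi 5.54 F [ 0.4 -0.7 -0. ] j [-0.15  0.77  1.22  0.    1.15 -0.26] w -0.00
```

```bash
python3 -m inch '[[[0,0,-0.03],[0.0034,-0.0003,0],-1],[[0,0,-0.05],[0.0056,-0.0003,0],-1],[[0,0,-0.05],[0.0056,-0.0003,0],-1],[[0,0,-0.05],[0.0056,-0.0003,0],-1],[[0,0,-0.05],[0.0056,-0.0003,0],-1],[[0,0,-0.05],[0.0056,-0.0003,0],-1],[[0,0,-0.05],[0.0056,-0.0003,0],-1],[[0,0,-0.05],[0.0056,-0.0003,0],-1],[[0,0,-0.05],[0.0056,-0.0003,0],-1],[[0,0,-0.05],[0.0056,-0.0003,0],-1],[[0,0,-0.05],[0.0056,-0.0003,0],-1],[[0,0,-0.05],[0.0056,-0.0003,0],-1],[[0,0,-0.05],[0.0056,-0.0003,0],-1],[[0,0,-0.05],[0.0056,-0.0003,0],-1],[[0,0,-0.05],[0.0056,-0.0003,0],-1],[[0,0,-0.05],[0.0056,-0.0003,0],-1],[[0,0,-0.05],[0.0056,-0.0003,0],-1],[[0,0,-0.05],[0.0056,-0.0003,0],-1],[[0,0,-0.03],[0.0034,0,0],-1],[[0,0,0],[0,0,0],-1]]'
python3 - <<'E'
from h import *
state();a=snap('scene','s3')['frame'];b=snap('side','d3')['frame']
f=lambda m,y,x:cv2.resize(m[y:y+120,x:x+140],(400,343),interpolation=cv2.INTER_CUBIC)
cv2.imwrite('pics/s3c.png',np.hstack([f(a,170,215),f(b,130,195)])[...,::-1])
E
```

```text
time: 10.15
eef_pos: [0.6079, 0.0994, 0.0624]
eef_rot: [-0.0, 0.274, 0.962, 0.0]
force: [-0.8, 0.0, -0.4]
width: -0.0
grasp_force: 0.0
t 10.2 p [0.6079 0.0994 0.0624] yawx 148.15 r 0.1110 phi 57.35 F [-0.8  0.  -0.4] j [-0.03  0.68  1.4   0.    1.07 -1.04] w -0.00
```

View pics/s3c.png

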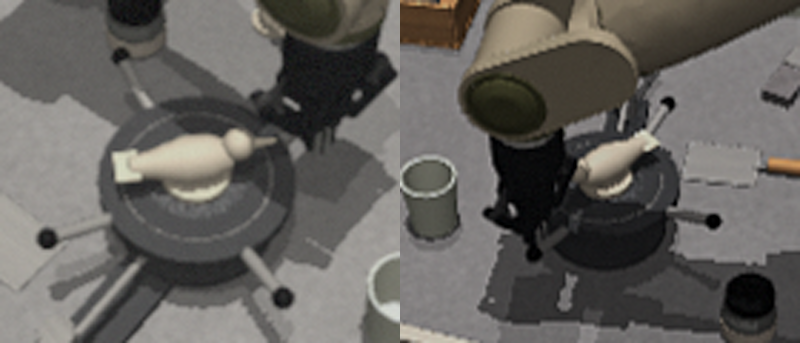

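Left (scene): balls (120,55), (46,238), (283,297); beak tip (273,141). Right (side): balls (270,103), (313,221), (134,253) from its own left edge. Bird is still centred, and the gripper is clear of the beak.

```bash
python3 - <<'E'
from h import *
s=load('s3');d=load('d3');k=400/140
S=lambda x,y,z:atz(s,215+x/k,170+y/k,z);D=lambda x,y,z:atz(d,195+x/k,130+y/k,z)
an=lambda q,c:np.degrees(np.arctan2(q[1]-c[1],q[0]-c[0])).round(1)
c=(.548,.0037)
for p in[(120,55),(46,238),(283,297)]: q=S(*p,.084);print(q.round(4),an(q,c))
q=S(273,141,.112);print('beak',q,an(q,c))
c2=(.548,.0101)
for p in[(270,103),(313,221),(134,253)]: q=D(*p,.084);print(q.round(4),an(q,c2))
P=cloud(s);m=(np.hypot(P[...,0]-.548,P[...,1]-.004)<.08)&(P[...,2]>.083)&(P[...,2]<.135)&(s['frame'].min(-1)>110)
q=P[m][:,:2];w=np.linalg.svd(q-q.mean(0))[2][0];print('pca',m.sum(),q.mean(0),an(w,(0,0)))
E
```

```text
[0.4184 0.0597 0.084 ] 156.6
[ 0.4912 -0.1254  0.084 ] -113.8
[ 0.6763 -0.0521  0.084 ] -23.5
beak [0.59345285 0.0493398  0.112     ] 45.1
[ 0.4902 -0.1181  0.084 ] -114.3
[0.4205 0.0661 0.084 ] 156.3
[0.604  0.1369 0.084 ] 66.2
pca 575 [ 0.54233077 -0.00888474] -136.6
```

```bash
python3 -m inch '[[[0,0,-0.02],[0.0023,0,0],-1],[[0,0,-0.04],[0.0045,-0.0002,0],-1],[[0,0,-0.04],[0.0045,-0.0002,0],-1],[[0,0,-0.04],[0.0045,-0.0002,0],-1],[[0,0,-0.04],[0.0045,-0.0002,0],-1],[[0,0,-0.04],[0.0045,-0.0002,0],-1],[[0,0,-0.04],[0.0045,-0.0002,0],-1],[[0,0,-0.04],[0.0045,-0.0002,0],-1],[[0,0,-0.04],[0.0045,-0.0002,0],-1],[[0,0,-0.04],[0.0045,-0.0002,0],-1],[[0,0,-0.03],[0.0034,0,0],-1],[[0,0,-0.02],[0.0022,0,0],-1],[[0,0,0],[0,0,0],-1]]'
python3 - <<'E'
from h import *
state()
E
python3 -m inch '[[[0,0,0],[-0.008,0,0],-1],[[0,0,0],[-0.008,0,0],-1],[[0,0,0],[0,0,-0.03],-1],[[0,0,0],[0,0,-0.04],-1],[[0,0,0],[0,0,-0.05],-1],[[0,0,0],[0,0,-0.05],-1],[[0,0,0],[0,0,-0.05],-1],[[0,0,0],[0,0,-0.05],-1],[[0,0,0],[0,0,0],-1],[[0,0,0],[0,0,0],-1]]'
python3 - <<'E'
from h import *
state();t=readout.sense()
w=snap('wrist','w4');a=snap('scene','s4')['frame'];b=snap('side','d4')['frame']
print({k:w[k] for k in w if k not in('frame','depth')},t['eef_rot'])
f=lambda m,y,x:cv2.resize(m[y:y+120,x:x+140],(400,343),interpolation=cv2.INTER_CUBIC)
o=np.vstack([np.hstack([f(a,170,215),f(b,130,195)]),np.hstack([cv2.resize(w['frame'],(340,255)),np.zeros((255,460,3),np.uint8)])])
cv2.imwrite('pics/s4c.png',o[...,::-1])
E
```

```text
time: 11.55
eef_pos: [0.5623, 0.1144, 0.0623]
eef_rot: [-0.0, 0.063, 0.998, -0.0]
force: [0.5, -0.2, 0.3]
width: 0.0
grasp_force: 0.1
t 11.6 p [0.5623 0.1144 0.0623] yawx 172.76 r 0.1094 phi 82.51 F [ 0.5 -0.2  0.3] j [-0.    0.6   1.54 -0.    1.   -1.45] w 0.00
time: 12.55
eef_pos: [0.5789, 0.1122, 0.3327]
eef_rot: [0.001, 0.064, 0.998, 0.0]
force: [-0.2, 0.7, -0.1]
width: 0.003
grasp_force: 0.0
t 12.6 p [0.5789 0.1122 0.3327] yawx 172.71 r 0.1106 phi 73.78 F [-0.2  0.7 -0.1] j [-0.01  0.42  1.09 -0.    1.63 -1.45] w 0.00
{'vertical_fov': 65.70646984690485, 'cx': 279.2579448304385, 'cy': 209.58598164002146, 'mount': array([[ 8.21481207e-04, -9.53473248e-01, -3.01476518e-01,
         7.78319770e-02],
       [ 9.99998709e-01,  3.67004540e-04,  1.56413885e-03,
         5.62613399e-04],
       [-1.38072130e-03, -3.01477414e-01,  9.53472319e-01,
        -1.41975501e-01],
       [ 0.00000000e+00,  0.00000000e+00,  0.00000000e+00,
         1.00000000e+00]])} [7.31049267e-04 6.35529502e-02 9.97978200e-01 5.61751275e-06]
```

View pics/s4c.png

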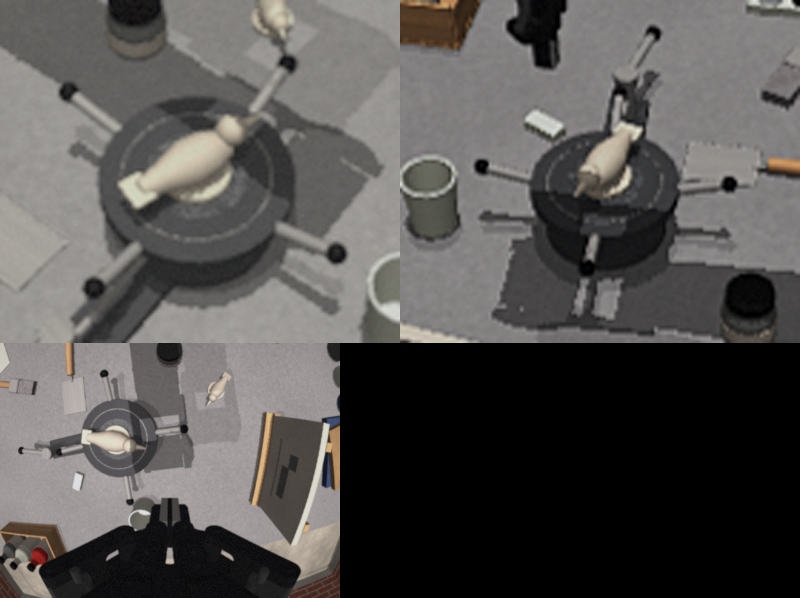

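Scene (upper left): beak at about (255,113), with a spoke close by it at ball (289,62). Side: beak tip (182,192). The wrist picture sees the bird and canvas from above, so I'll enlarge that.

```bash
cat >> h.py <<'E'
def wray(w,p,R,u,v):
    f=foc(w);x,y=u-w['cx'],v-w['cy'];r=np.hypot(x,y);th=r/f
    d=np.stack([np.sin(th)*x/r,np.sin(th)*y/r,np.cos(th)],-1)
    M=w['mount'];return p+R@M[:3,3],d@(R@M[:3,:3]).T,np.cos(th)
from scipy.spatial.transform import Rotation as Ro
def wcloud(w,p,R):
    v,u=np.mgrid[:420,:560].astype(float);o,d,c=wray(w,p,R,u,v);return o+d*(w['depth']/c)[...,None]
E
python3 - <<'E'
from h import *
w=load('w4');p=np.array([.5789,.1122,.3327]);R=Ro.from_quat([.0636,.998,0,.0007]).as_matrix()
C=wcloud(w,p,R)
z=C[...,2]
# wheel top fit
m=(abs(z-.075)<.006)&(np.hypot(C[...,0]-.548,C[...,1]-.006)<.1)
print('disc',m.sum(),np.median(z[m]),[ (C[m][:,i].min()+C[m][:,i].max())/2 for i in(0,1)])
m=(np.hypot(C[...,0]-.548,C[...,1]-.006)<.085)&(z>.09)&(z<.14);q=C[m][:,:2];W=np.linalg.svd(q-q.mean(0))[2][0]
print('bird',m.sum(),q.mean(0),np.degrees(np.arctan2(W[1],W[0])))
t=(q-q.mean(0))@W;t*=np.sign(W[1]);print('end',C[m][np.argsort(t)[-4:]],C[m][np.argsort(t)[:3]])
b=w['frame'][105:315,115:395] if 0 else w['frame'][90:240,120:320]
cv2.imwrite('pics/w4c.png',cv2.resize(b,(800,600),interpolation=cv2.INTER_CUBIC)[...,::-1])
E
```

```text
disc 10315 0.07441872854569109 [np.float64(0.548029376122141), np.float64(0.006010606303648906)]
bird 2495 [0.54307692 0.00300942] 71.7408557381082
end [[0.56667284 0.06869248 0.1122172 ]
 [0.56753633 0.06874694 0.11378637]
 [0.56690986 0.0697659  0.11176703]
 [0.56805962 0.06958809 0.11177748]] [[ 0.51338954 -0.05580973  0.10218041]
 [ 0.51216486 -0.05533143  0.10265218]
 [ 0.51581511 -0.05633318  0.1021508 ]]
```

View pics/w4c.png

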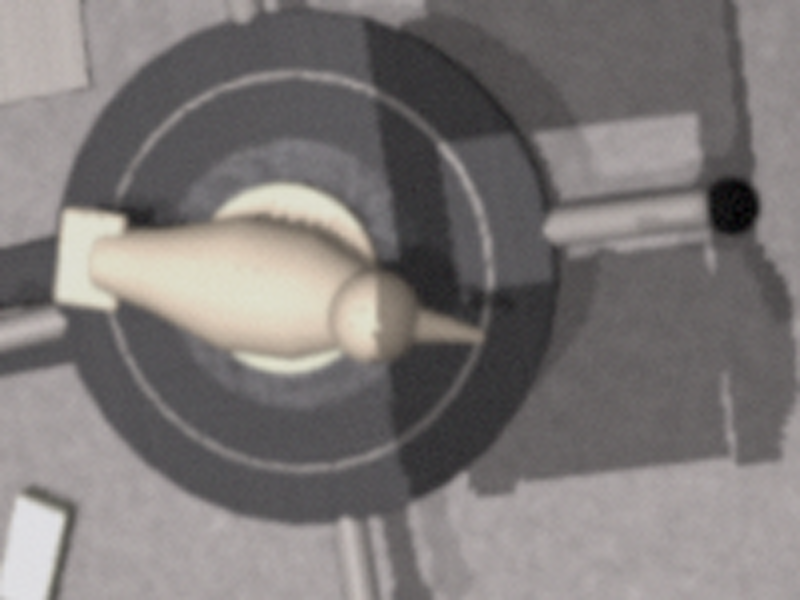

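Enlarged wrist view: beak tip (487,337), tail plate centre (92,259), base ring centre about (295,278).

```bash
python3 - <<'E'
from h import *
w=load('w4');p=np.array([.5789,.1122,.3327]);R=Ro.from_quat([.0636,.998,0,.0007]).as_matrix()
def X(x,y,z):
    o,d,_=wray(w,p,R,120+x/4,90+y/4);return (o+d*(z-o[2])/d[2])
C=wcloud(w,p,R)
an=lambda q,c:np.degrees(np.arctan2(q[1]-c[1],q[0]-c[0])).round(2)
zt=C[90+259//4,120+92//4];print('tail',zt)
b=X(487,337,.112);t=X(92,259,zt[2]);h=X(375,315,.12);o=X(295,278,.077);ax=(.548,.006)
print('beak',b,'orig',o,'head',h,'ball',X(733,205,.084),an(X(733,205,.084),ax))
print('beak/ax',an(b,ax),'r',np.hypot(*(b[:2]-ax)),'tail-beak',an(b,t),'len',np.hypot(*(b-t)[:2]),'o-beak',an(b,o))
m=(C[...,0]>.5)&(C[...,0]<.82)&(C[...,1]>.3)&(C[...,1]<.42)&(C[...,2]>.07)&(C[...,2]<.2)
q=C[m];c=q.mean(0)
for _ in range(5):
    n=np.linalg.svd(q-c,full_matrices=False)[2][2];k=abs((q-c)@n)<.004;q=q[k];c=q.mean(0)
e=np.array([n[1],-n[0]])/np.hypot(n[0],n[1]);s=(q-c)[:,:2]@e
print('canvas',len(q),n,c,'mid',c[:2]+e*(s.min()+s.max())/2,'width',np.ptp(s))
for a in(c[:2]+e*(s.min()+s.max())/2,(.6566,.3487),(.6566,.351)): print('target',an(a,ax))
print('brake-lev')
P=cloud(load('s4'))
E
```

```text
tail [ 0.52704226 -0.04474786  0.10823405]
beak [0.56857862 0.07157032 0.112     ] orig [0.54763519 0.00878703 0.077     ] head [0.55649246 0.04222532 0.12      ] ball [0.54302655 0.14698332 0.084     ] 92.02
beak/ax 72.58 r 0.0687236948593676 tail-beak 70.77 len 0.1233947078222655 o-beak 71.55
canvas 10607 [-1.78332623e-01 -9.83970234e-01 -2.32658557e-04] [0.6436566  0.35377027 0.1429049 ] mid [0.65202342 0.35225388] width 0.24039483848819868
target 73.28
target 72.42
target 72.53
brake-lev
```

Heading is about 71.7° by three readings, and the canvas middle lies at about 72.7°. That is within measurement noise, so on to the brake.

```bash
python3 -m inch '[[[0,0,0],[-0.0047,-0.04,0],-1],[[0,0,0],[-0.0047,-0.04,0],-1],[[0,0,0],[-0.0047,-0.04,0],-1],[[0,0,0],[-0.0047,-0.04,0],-1],[[0,0,0],[-0.0047,-0.04,0],-1],[[0,0,0],[-0.0047,-0.04,0],-1],[[0,0,0],[-0.0047,-0.04,0],-1],[[0,0,0],[-0.0047,-0.04,0],-1],[[0,0,0],[-0.0047,-0.04,0],-1],[[0,0,0.134],[0,0,0],-1],[[0,0,0],[0,0,0],-1],[[0,0,0],[0,0,0],-1]]'
python3 - <<'E'
from h import *
totool(.575,-.250);t=readout.sense();w=snap('wrist','w5')
p=t['eef_pos'];q=t['eef_rot'];R=Ro.from_quat([*q[1:],q[0]]).as_matrix()
C=wcloud(w,p,R);z=C[...,2]
m=(abs(z-.074)<.008)&(np.hypot(C[...,0]-.55,C[...,1]+.179)<.12)&(C[...,1]<-.19)
b=C[m];print(m.sum(),b.min(0),b.max(0))
d=np.hypot(b[:,0]-.5505,b[:,1]+.179)
k=d>.075;print('tip region',k.sum(),b[k].mean(0))
g=(z>.08)&(z<.12)&(np.hypot(C[...,0]-.55,C[...,1]+.179)<.025);print('post top',g.sum(),C[g].mean(0),C[g].min(0),C[g].max(0))
E
```

```text
time: 13.9
eef_pos: [0.5748, -0.2496, 0.3316]
eef_rot: [-0.001, 0.128, 0.992, 0.0]
force: [0.5, -0.1, -0.3]
width: -0.001
grasp_force: 0.0
t 13.9 p [ 0.5748 -0.2496  0.3316] yawx 165.26 r 0.2570 phi -84.01 F [ 0.5 -0.1 -0.3] j [-0.6   0.52  0.95  0.    1.68 -1.91] w -0.00
tool shift -0.0003 -0.0004
747 [ 0.51766285 -0.2756972   0.06922898] [ 0.55701099 -0.19002353  0.08175975]
tip region 247 [ 0.5274641  -0.26370094  0.07658242]<stdin>:9: RuntimeWarning: Mean of empty slice.
  ret = um.true_divide(
Traceback (most recent call last):
ValueError: zero-size array to reduction operation minimum which has no identity
```

```bash
python3 -m inch '[[[0,0,0],[0,0,0.045],-1],[[0,0,0],[0,0,0.045],-1],[[0,0,0],[0,0,0.045],-1],[[0,0,0],[0,0,0.045],-1],[[0,0,0],[0,0,0.045],-1],[[0,0,0],[0,0,0.04],-1],[[0,0,0],[0,0,0.012],-1],[[0,0,0],[0,0,0],-1],[[0,0,0],[0.006,0,0],-1],[[0,0,0],[0.006,0,0],-1],[[0,0,0],[0.006,0,0],-1],[[0,0,0],[0.003,0,0],-1],[[0,0,0],[0.002,0,0],-1],[[0,0,0],[0,0,0],-1]]'
python3 -m inch '[[[0,0,0.03],[0.0019,-0.0005,0],-1],[[0,0,0.05],[0.0031,-0.0008,0],-1],[[0,0,0.05],[0.0031,-0.0008,0],-1],[[0,0,0.05],[0.0031,-0.0008,0],-1],[[0,0,0.05],[0.0031,-0.0008,0],-1],[[0,0,0.05],[0.0031,-0.0008,0],-1],[[0,0,0.05],[0.0031,-0.0008,0],-1],[[0,0,0.05],[0.0031,-0.0008,0],-1],[[0,0,0.05],[0.0031,-0.0008,0],-1],[[0,0,0.05],[0.0031,-0.0008,0],-1],[[0,0,0.05],[0.0031,-0.0008,0],-1],[[0,0,0.05],[0.0031,-0.0008,0],-1],[[0,0,0.05],[0.0031,-0.0008,0],-1],[[0,0,0.05],[0.0031,-0.0008,0],-1],[[0,0,0.05],[0.0031,-0.0008,0],-1],[[0,0,0.05],[0.0031,-0.0008,0],-1],[[0,0,0.05],[0.0031,-0.0008,0],-1],[[0,0,0.03],[0.0019,-0.0005,0],-1],[[0,0,0],[0,0,0],-1]]'
python3 - <<'E'
from h import *
p,_=state();q=p-np.array([.5505,-.179]);print('polar',np.hypot(*q),'lever est',np.arctan2(-q[0],-q[1])+np.arctan2(.017,.062))
E
```

```text
time: 15.35
eef_pos: [0.5524, -0.2442, 0.0556]
eef_rot: [0.0, 0.13, 0.992, -0.0]
force: [-0.4, 1.0, -0.5]
width: 0.0
grasp_force: 0.0
time: 17.25
eef_pos: [0.5036, -0.2227, 0.0554]
eef_rot: [0.0, 0.532, 0.847, -0.0]
force: [-0.6, -0.7, 0.0]
width: -0.004
grasp_force: 0.1
t 17.2 p [ 0.5036 -0.2227  0.0554] yawx 115.71 r 0.2330 phi -100.99 F [-0.6 -0.7  0. ] j [-0.63  0.57  1.62 -0.    0.96 -1.08] w -0.00
polar 0.06416405488520582 lever est 1.0881734579850424
```

```bash
python3 -m inch '[[[0,0,0.04],[0.0025,-0.0006,0],-1],[[0,0,0.03],[0.0019,-0.0005,0],-1],[[0,0,0],[0.0015,0,0],-1],[[0,0,0],[0.0015,0,0],-1],[[0,0,0],[0,0,0],-1]]'
python3 -m inch '[[[0,0,0],[0.001,0,0],-1],[[0,0,0],[0.001,0,0],-1],[[0,0,0],[0,0,0],-1]]'
```

```text
time: 17.75
eef_pos: [0.5003, -0.218, 0.0556]
eef_rot: [0.002, 0.56, 0.828, -0.001]
force: [1.9, -8.4, -3.5]
width: 0.001
grasp_force: 4.6
time: 18.05
eef_pos: [0.5002, -0.2178, 0.0557]
eef_rot: [0.004, 0.56, 0.828, -0.002]
force: [4.4, -16.8, -8.3]
width: -0.005
grasp_force: 8.9
```

The force rises with no further motion, so the lever is at its stop. Back off, up, and check.

```bash
python3 -m inch '[[[0,0,0],[-0.005,0,0],-1],[[0,0,0],[-0.01,0,0],-1],[[0,0,0],[-0.01,0,0],-1],[[0,0,0],[0,0,-0.03],-1],[[0,0,0],[0,0,-0.045],-1],[[0,0,0],[0,0,-0.045],-1],[[0,0,0],[0,0,-0.045],-1],[[0,0,0],[0,0,-0.045],-1],[[0,0,0],[0,0,-0.045],-1],[[0,0,0],[0,0,0],-1],[[0,0,0],[0,0,0],-1]]'
python3 - <<'E'
from h import *
state();t=readout.sense();w=snap('wrist','w6');a=snap('scene','s6')['frame'];b=snap('side','d6')['frame']
p=t['eef_pos'];q=t['eef_rot'];R=Ro.from_quat([*q[1:],q[0]]).as_matrix()
C=wcloud(w,p,R);z=C[...,2]
m=(np.hypot(C[...,0]-.548,C[...,1]-.006)<.085)&(z>.09)&(z<.14);g=C[m][:,:2];W=np.linalg.svd(g-g.mean(0))[2][0]
print('bird',m.sum(),np.degrees(np.arctan2(W[1],W[0])))
e=np.hypot(C[...,0]-.5505,C[...,1]+.179);m=(z>.06)&(z<.09)&(e>.075)&(e<.11)&(C[...,1]<-.15);print('tip',m.sum(),C[m].mean(0))
f=lambda m,y,x:cv2.resize(m[y:y+150,x:x+200],(400,300),interpolation=cv2.INTER_CUBIC)
cv2.imwrite('pics/s6c.png',np.vstack([np.hstack([f(a,175,190),f(b,130,170)]),np.hstack([cv2.resize(w['frame'],(400,300)),cv2.resize(a,(400,300))])])[...,::-1])
E
```

```text
time: 19.15
eef_pos: [0.5083, -0.238, 0.3105]
eef_rot: [0.0, 0.561, 0.828, 0.0]
force: [-1.0, -0.2, -0.8]
width: 0.003
grasp_force: 0.0
t 19.1 p [ 0.5083 -0.238   0.3105] yawx 111.78 r 0.2472 phi -99.23 F [-1.  -0.2 -0.8] j [-0.65  0.35  1.24  0.    1.55 -1.03] w 0.00
bird 1581 -119.54216286996328
tip 292 [ 0.46854387 -0.21090542  0.07661535]
```

View pics/s6c.png

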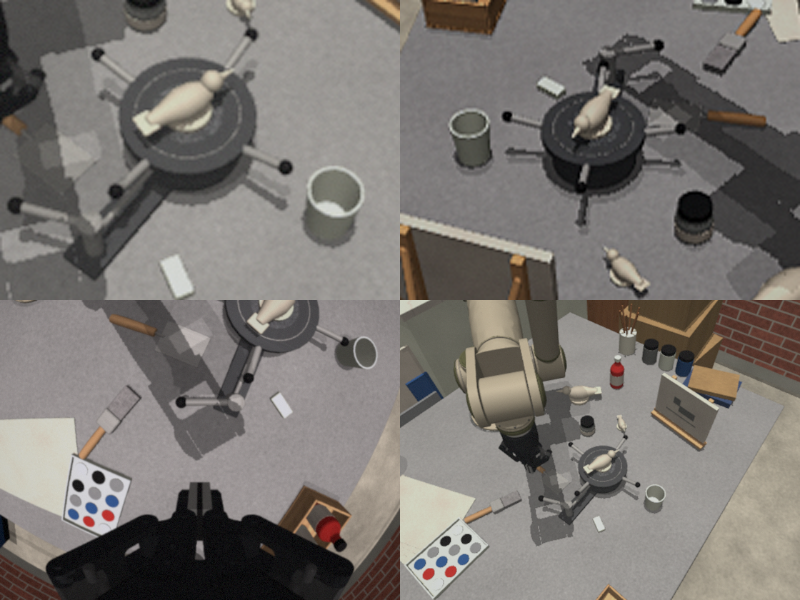

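The lever is swung to its stop, with the tip at (0.469, -0.211) against an expected (0.467, -0.212). Beak at (232,70) scene and (575,137) side; bystanders are unmoved. One last number check on the beak.

```bash
python3 - <<'E'
from h import *
s=load('s6');d=load('d6')
for c,u,v,y in((s,190+232/2,175+70/2,.0037),(d,170+175/2,130+137/2,.0101)):
    q=atz(c,u,v,.112);print(q,np.hypot(q[0]-.548,q[1]-y),np.degrees(np.arctan2(q[1]-y,q[0]-.548)))
# spoke rotation before/after brake
a=load('s4')['frame'].astype(int)[200:250,250:320];b=s['frame'].astype(int)[200:250,250:320];print(abs(a-b).mean())
E
```

```text
[0.5688135  0.06519822 0.112     ] 0.06492482789069268 71.30208832178239
[0.56549992 0.07373131 0.112     ] 0.0659938733663682 74.6226529672214
15.353238095238096
```

Both cameras agree on the aim (71–75° against a target of 72.7°), and the robot is clear of everything.

```bash
python3 -c "
from station import env
print(env.sign_off())"
```

```text
the job is handed in; nothing more can be done
None
```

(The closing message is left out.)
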